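Close a dowelled cicada mould and hold it shut for strapping

TASK

Close the small two-part plaster mould: drop the loose brass dowel from the wooden rack down into the empty hole of the lower half, then fit the upper half over both dowels, blue match marks together at the pouring end, until the faces meet. Finish while holding it shut, pressing the upper half down with about a kilogram of push (10 N) so that a colleague can strap it; do not let go. The plaster is brittle, so do not bang or force it (never more than 7 kg), leave the lower half lying on the bench, and leave the other things where they are.

Things in the scene. Friction and masses are not known exactly. Their poses are not given: they have to be found in the camera images.
- dowel_center (a point): Middle of the loose brass dowel: 10 mm across, 64 mm long, about 45 g, both ends nosed over 7 mm (alike). It starts upright in one of the end holes of the rack, its foot 18 mm down in the hole, so that 46 mm stand clear; its middle is then only 14 mm above the rack, so grip it higher, 10 to 18 mm above this point, and let it drop the last 6 to 15 mm into its new hole. Its z axis runs along the dowel, up.
- rack: Fixed wooden dowel rack, 44 (x) x 150 (y) x 30 mm high, three holes 11.2 mm wide and 18 mm deep along its y axis at -50, 0 and +50 mm. Origin under its centre. One end hole has the brass dowel, the other the short red one.
- lower_face (a point): Centre of the upward parting face of the lower half: a plaster block 60 (x) x 170 (y) x 44 mm high, about 0.55 kg, lying loose on the bench, cicada-shaped hollow up. This point is 44 mm above its underside; its y axis points to the pouring end (open channel, blue mark), its z axis up.
- lower_hole (a point): Mouth of the lower half's empty dowel hole, ringed with brass, on the parting face at x 0, y -68 mm from its centre: 11.2 mm wide, 32 mm deep. The dowel goes right down (32 mm stay proud of the face).
- lower_pin (a point): Foot of the brass dowel fixed in the lower half, on the parting face at x +18, y +67.5 mm from its centre: 10 mm across, 32 mm proud, nosed.
- lower_gate (a point): Middle of the lower half's top edge at the pouring end: x 0, y +85 mm from the centre of the parting face.
- lower_tail (a point): The same at the tail end: y -85 mm.
- upper_center (a point): Centre of the upper half: a plaster block 60 (x) x 170 (y) x 50 mm high, 0.4 to 0.6 kg, hollow side down, lying loose on the bench; this point is 25 mm above its underside. Grip it across its 60 mm width. Its y axis points to the pouring end (blue mark), z up. Two holes 12.4 mm wide go right through it, at x 0, y -68 mm and x +18, y +67.5 mm, matching the dowels: it fits one way only.
- upper_gate (a point): Middle of the upper half's bottom edge at the pouring end: x 0, y +85 mm from its centre, 25 mm lower. It meets lower_gate when the mould is closed.
- upper_tail (a point): The same at the tail end: y -85 mm. It meets lower_tail.
- cicada_a: bisque-fired clay cicada, 95 x 45 x 33 mm, behind the mould
- cicada_b: the same, buff
- cicada_c: the same, pale, near the robot
- trimming_tool: wooden trimming tool with a wire loop at each end, 168 x 20 x 10 mm, lying near the robot
- rib: dark wooden potter's rib, 44 x 84 x 7 mm
- glaze_jar: closed glaze jar, 66 mm across, 85 mm high
- shortpin: short red plastic dowel, 10 mm across, 46 mm long, of another mould; stands in the rack
Mind the look-alikes: they are no part of the job. Leave any orange look-alike of the part that bears upper_center alone. Leave any purple look-alike of the part that bears lower_face alone.

How it is judged:
By the outcome, as a careful person would: the job done as asked, in the order asked, and still so for the second after the job is handed in, while the arm keeps its last pose, push and grip.
It also fails if it takes over 58 s, if anything falls off the work surface, if the arm or the gripper's body presses on something with over 40 N, if the wrist force passes 120 N, or if a joint passes its speed limit or range.

ROBOT

A 6-joint arm with a two-finger parallel gripper is mounted at the origin on the work surface. World frame = base frame: x ahead of the robot, y to its left, z up, the work surface at z = 0. Lengths are in m, angles in rad, forces in N, time in s.
With the tool pointing down it reaches from about 0.375 to 0.975 m from the base axis. Payload 3.8 kg.
Tool frame: the origin (TCP) lies at the very end of the fingers, on their centre line; the grasp point (between the pads) lies 19 mm behind it (bot.pinch_z is the distance from the TCP to the grasp point, in m); x points along the fingers, y is the direction in which the jaws open and shut, and the axes are right-handed (so a half turn about x gives the same grasp; the last joint's range is limited). The gripper opens to 85 mm and grips with 20 to 120 N. Pads are 22 mm wide; open, the fingers measure 114 mm over their backs; the gripper's body (76 mm by 85 mm) begins 54 mm behind the grasp point. The pads swing forward as they close: fully open they stand 13 mm farther back than shut.
Start: joints at [1.1, 0.264, 1.604, -0, 1.274, -0.037], TCP at [0.284, 0.612, 0.231] pointing down, gripper open.
Joint ranges: [-2.63, 2.63], [-0.94, 2.18], [0.31, 2.57], [-1.31, 4.45], [0, 2.66], [-2.55, 2.55]. Speed limits (rad/s): [2.57, 2.57, 3.14, 3.14, 3.14, 3.14].

INTERFACE

Orientations are given as a rotation vector (axis times angle).
In Python, from workcell import monitor, imaging, finish_job, bot gives the robot as it stands.
- The arm moves only by the tool jog_arm, never from a script. Its argument "rows" is a list of rows, each a list of 7 numbers: the shift along the tool's x, y, z in m, then the turn, a rotation vector about the tool's x, y, z in rad, then the opening in per cent of the stroke, from 0 (shut) to 100 (fully open). A call has 1 to 20 rows; each row is the pose to reach, as a shift and turn from the pose measured when the call began, along the tool's axes at that moment; what a row does not reach only later rows make up. A row lasts 1/10 s, in which the tool goes at most 50 mm and 8.59 degrees, less where a joint would pass 70% of its speed; a pose out of reach is approached as far as the arm can. A call with a gripper value outside its range is refused whole. The fingers move at their own pace and stop on an object; "force" is the grip in N (left out, the last holds). Time passes only in rows, so rows that repeat a pose let the fingers close. It gives the time, the measured TCP pose, the force and the opening at its end, in the units of the state.
- monitor.read_state(): the state, without advancing time (a new reading comes with each control period).
- imaging.read_camera(name): name is "side" or "top" or "wrist"; returns the picture (420x560x3 uint8, blue, green, red); there is no depth.
- imaging.camera_params(name): a dict with "fx", "fy", "cx", "cy" (pixels), "T" (4x4, takes a point from camera to world coordinates); the wrist camera has in their place "T_tool_cam" (4x4, takes a point from camera to tool coordinates, whose origin is the TCP and whose axes are the tool frame's). Camera axes: x right, y down, z forward; pixel columns grow to the right and rows downward; lengths in m; the calibration is good to about 2 mm. A picture is of the moment at which its call begins: read the wrist's pose just before it. camera_params takes no time and is no camera call.
- finish_job(): hands the job in, once; it reports no verdict.
The state is a dict: "time": time; "q": joint angles; "joint_vel": joint speeds; "joint_torque": joint torques, N m; "tool_pos": TCP position; "tcp_rot": TCP orientation; "wrist_force": force on the tool from outside, world axes, zero at the start; "torque": the same for the moment, N m; "width": opening from 0.0 (shut) to 1.0 (fully open).
Only numpy, scipy, OpenCV 4.12 (cv2) and the standard library are available. Lean on these libraries where they do the work, as an engineer would, in place of code of your own. Each camera call takes 0.05 s, during which the arm holds its last target. There are 200 camera calls.

## Working session

There is one attempt and no reset: what is moved stays moved. The work goes in short steps, Python scripts to look and compute and a tool call to move; the robot and the scene stay as the last step left them, time stands still between calls to the robot, and variables do not carry over. Pictures are saved under pics/ and viewed, about 8 in all and at most 12, crops included, and the job is handed in when it is done.

Besides the shell and the picture viewer there is one more tool, called after "Request:" as name(argument=value, ...), one argument or row to a line, values as JSON. jog_arm: Moves the arm, as the interface text tells. Its arguments: {"type":"object","properties":{"rows":{"type":"array","items":{"type":"array","items":{"type":"number"}}},"force":{"type":"number"}},"required":["rows"]}

```bash
mkdir -p pics; ls; python3 - <<'E'
from workcell import monitor, imaging, finish_job, bot
import cv2
print(monitor.read_state()); print(bot.pinch_z)
for n in("top","side"):
    im=imaging.read_camera(n); cv2.imwrite(f"pics/{n}0.png",im); print(imaging.camera_params(n))
print(imaging.camera_params("wrist"))
E
```

```text
pics
{'time': 0.0, 'q': array([ 1.10007504e+00,  2.64752593e-01,  1.60539009e+00, -1.39699721e-05,
        1.27369955e+00, -3.68818489e-02]), 'joint_vel': array([ 0.00089469, -0.00027877,  0.00053454, -0.00078563,  0.00102576,
        0.00083187]), 'joint_torque': array([ 3.40249908e-04, -5.15117669e+01, -3.67307532e+01,  7.06334072e-05,
        1.28546098e-02, -1.17147188e-06]), 'tool_pos': array([0.2834007 , 0.61181014, 0.22995372]), 'tcp_rot': array([ 0.33855095,  1.54443758, -0.34199902]), 'wrist_force': array([-0.36038263,  0.17546456, -1.03049558]), 'torque': array([-0.03020188, -0.04335541,  0.02426815]), 'width': 1.0059294650810777}
0.0187
{'fx': 429.93411885720366, 'fy': 429.93411885720366, 'cx': 283.5577813084292, 'cy': 207.0136362017158, 'T': array([[ 0.01866929, -0.99895868,  0.04162949,  0.45797752],
       [-0.99948576, -0.01973244, -0.02527542,  0.01474174],
       [ 0.02607055, -0.04113621, -0.99881337,  1.2759548 ],
       [ 0.        ,  0.        ,  0.        ,  1.        ]])}
{'fx': 504.2803020355898, 'fy': 504.2803020355898, 'cx': 270.96424311889143, 'cy': 212.47497437234438, 'T': array([[ 0.81747815, -0.31974445,  0.47905424, -0.05060836],
       [-0.57593435, -0.4460136 ,  0.68510692, -0.84991105],
       [-0.00539443, -0.83596373, -0.54875818,  0.74415624],
       [ 0.        ,  0.        ,  0.        ,  1.        ]])}
{'fx': 323.5758071420208, 'fy': 323.5758071420208, 'cx': 281.12219979136285, 'cy': 208.56379295083832, 'T_tool_cam': array([[-9.61829368e-04, -3.01973957e-01,  9.53315690e-01,
        -1.41932204e-01],
       [ 9.99999534e-01, -3.70059868e-04,  8.91709311e-04,
         7.19986420e-04],
       [ 8.35108884e-05,  9.53316103e-01,  3.01974173e-01,
        -7.63811533e-02],
       [ 0.00000000e+00,  0.00000000e+00,  0.00000000e+00,
         1.00000000e+00]])}
```

View pics/top0.png

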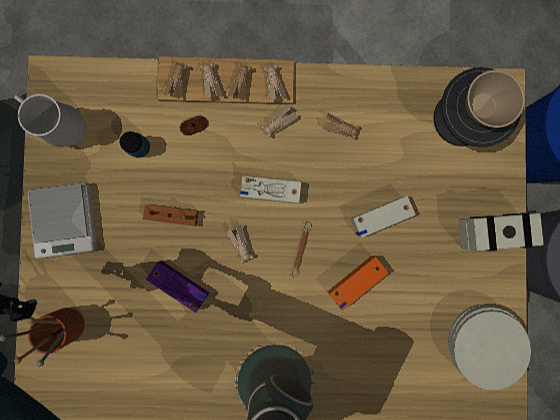

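View pics/side0.png

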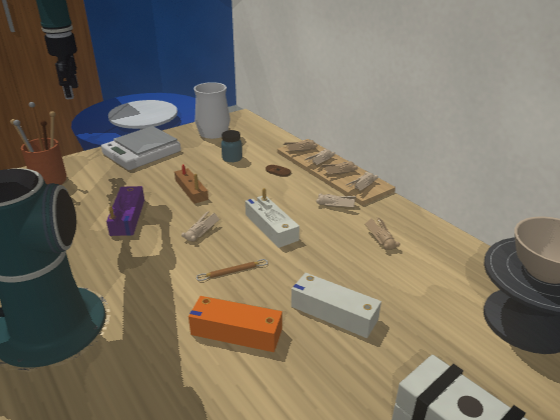

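Top view: the lower half is at about (272,189) with its mark to the left (243,190). The white upper half is at (385,216) with its mark at (358,230), and the rack is at (172,215). The side view shows the same layout, with the rack at (190,184). The orange and purple blocks are the look-alikes. I'll zoom in next and fit the block outlines.

```bash
cat > h.py <<'E'
import numpy as np, cv2
from scipy.spatial.transform import Rotation as R
from workcell import monitor, imaging, bot
def ray(n,uv,st=None):
    p=imaging.camera_params(n)
    if n=="wrist":
        T=np.eye(4);T[:3,:3]=R.from_rotvec(st['tcp_rot']).as_matrix();T[:3,3]=st['tool_pos'];T=T@p['T_tool_cam']
    else: T=p['T']
    d=T[:3,:3]@np.array([(uv[0]-p['cx'])/p['fx'],(uv[1]-p['cy'])/p['fy'],1]); return T[:3,3],d
def onz(n,uv,z,st=None):
    o,d=ray(n,uv,st); return o+d*(z-o[2])/d[2]
def proj(n,P,st=None):
    p=imaging.camera_params(n)
    if n=="wrist":
        T=np.eye(4);T[:3,:3]=R.from_rotvec(st['tcp_rot']).as_matrix();T[:3,3]=st['tool_pos'];T=T@p['T_tool_cam']
    else: T=p['T']
    c=np.linalg.inv(T)@np.r_[P,1]; return np.array([p['fx']*c[0]/c[2]+p['cx'],p['fy']*c[1]/c[2]+p['cy']])
def snap(n,name):
    st=monitor.read_state(); im=imaging.read_camera(n); cv2.imwrite(f"pics/{name}.png",im); return st,im
def grip2world(st): # grasp point
    return st['tool_pos']-bot.pinch_z*R.from_rotvec(st['tcp_rot']).as_matrix()[:,0]
E
python3 - <<'E'
from h import *
t=cv2.imread('pics/top0.png'); s=cv2.imread('pics/side0.png')
a=cv2.resize(t[165:245,130:430],(795,212),interpolation=cv2.INTER_CUBIC)
b=cv2.resize(s[155:345,165:400],(475,384),interpolation=cv2.INTER_CUBIC)
c=np.zeros((384,320,3),np.uint8)
c[:]=cv2.resize(s[155:211,165:212],(320,384),interpolation=cv2.INTER_CUBIC)
cv2.imwrite('pics/m1.png',np.vstack([a,np.hstack([b,c])]))
r=R.from_rotvec(monitor.read_state()['tcp_rot']).as_matrix();print(r.round(3))
hsv=cv2.cvtColor(t,cv2.COLOR_BGR2HSV)
for nm,m,z in(("white",(hsv[...,1]<60)&(hsv[...,2]>120),.047),("blue",(hsv[...,0]>100)&(hsv[...,0]<130)&(hsv[...,1]>120)&(hsv[...,2]>60),.047)):
    for c in cv2.findContours(m.astype(np.uint8),cv2.RETR_EXTERNAL,cv2.CHAIN_APPROX_NONE)[0]:
        (x,y),wh,an=cv2.minAreaRect(c)
        if len(c)>8 and 130<x<430 and 160<y<330: print(nm,x,y,wh,an,onz('top',(x,y),z)[:2].round(4))
E
```

```text
[[-0.001  0.42   0.907]
 [-0.002  0.907 -0.42 ]
 [-1.    -0.002 -0.   ]]
white 383.9310302734375 216.17239379882812 (21.009029388427734, 58.56267547607422) 66.80140686035156 [ 0.4885 -0.3057]
white 270.2804870605469 189.01962280273438 (59.04352951049805, 21.28765869140625) 6.20344877243042 [0.56   0.0226]
blue 342.243896484375 304.8049011230469 (2.1864328384399414, 6.559298515319824) 51.34019470214844 [ 0.2341 -0.1886]
blue 201.50003051757812 296.0000305175781 (8.049844741821289, 4.0249223709106445) 26.56505012512207 [0.2532 0.2107]
blue 362.54998779296875 232.15000915527344 (2.5298216342926025, 7.905693531036377) 71.56504821777344 [ 0.4415 -0.2443]
blue 243.5999755859375 192.29998779296875 (7.212489604949951, 2.404163122177124) 8.13010311126709 [0.549  0.0987]
```

View pics/m1.png

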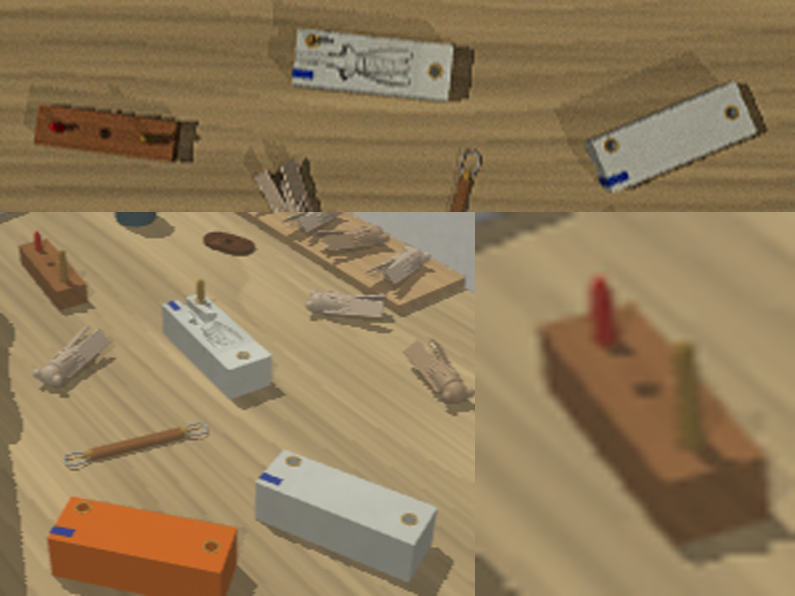

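The mosaic (top view ×2.65, offset (130,165)) shows the brass dowel in the right-hand rack hole, near (172,139) at its foot. The rack's middle hole is at (105,133) and the empty lower hole at (435,71). The pin is at (312,40), and the upper half's holes are at (611,145) and (732,113).

```bash
python3 - <<'E'
from h import *
f=lambda u,v:(130+u/2.65,165+v/2.65)
mid=onz('top',f(105,133),.03)
e1=onz('top',f(36,118),.03);e2=onz('top',f(180,140),.03)
print('rack mid',mid, 'red top',onz('top',f(50,127),.058),'red foot',onz('top',f(73,127),.03),'brass foot',onz('top',f(172,139),.03),'brass top',onz('top',f(145,138),.076))
# side brass: crop scale 320/47
g=lambda u,v:(165+(u-475)/6.81,155+(v-212)/6.857)
print('side brass foot',onz('side',g(692,448),.03),'top',onz('side',g(683,344),.076))
def fr(gp,tp,z):
    g,t=onz('top',gp,z),onz('top',tp,z); d=(g-t)[:2]; 
    l=np.array([.018,.1355]); yaw=np.arctan2(d[1],d[0])-np.arctan2(l[1],l[0])
    Rm=np.array([[np.cos(yaw),-np.sin(yaw)],[np.sin(yaw),np.cos(yaw)]])
    c=(g+t)[:2]/2-Rm@np.array([.009,-.00025])
    print('yaw',np.degrees(yaw),'c',c,'len',np.linalg.norm(d),'exp',np.hypot(*l),'tailhole',t[:2])
fr(f(611,145),f(732,113),.05)
fr(f(315,41),f(435,71),.044)
st=monitor.read_state(); print('tool y ang',np.degrees(np.arctan2(*R.from_rotvec(st['tcp_rot']).as_matrix()[1::-1,1])))
E
```

```text
rack mid [0.47987254 0.31087183 0.03      ] red top [0.48462832 0.36236864 0.058     ] red foot [0.48572156 0.34558183 0.03      ] brass foot [0.47474118 0.23827598 0.03      ] brass top [0.47463117 0.2581785  0.076     ]
side brass foot [0.47274532 0.25707078 0.03      ] top [0.47476069 0.26011239 0.076     ]
yaw 23.363187572009036 c [ 0.48726507 -0.30673143] len 0.1367347461430426 exp 0.13669034347751124 tailhole [ 0.51423706 -0.36917744]
yaw -5.312607781531052 c [0.55971239 0.02032943] len 0.1340144104353514 exp 0.13669034347751124 tailhole [ 0.55371453 -0.04607416]
tool y ang 65.14686013163232
```

Request:
jog_arm(
  rows=[
    [0.06,-0.239,0.3215,0.729,0,0,100],
    [0.06,-0.239,0.3215,0.729,0,0,100],
    [0.06,-0.239,0.3215,0.729,0,0,100],
    [0.06,-0.239,0.3215,0.729,0,0,100],
    [0.06,-0.239,0.3215,0.729,0,0,100],
    [0.06,-0.239,0.3215,0.729,0,0,100],
    [0.06,-0.239,0.3215,0.729,0,0,100],
    [0.06,-0.239,0.3215,0.729,0,0,60],
    [0.06,-0.239,0.3215,0.729,0,0,60],
    [0.06,-0.239,0.3215,0.729,0,0,60],
    [0.06,-0.239,0.3215,0.729,0,0,60],
    [0.06,-0.239,0.3215,0.729,0,0,60],
    [0.06,-0.239,0.3215,0.729,0,0,60],
    [0.06,-0.239,0.3215,0.729,0,0,60],
  ],
)

```text
time: 1.5
tool_pos: [0.4742, 0.2609, 0.1707]
tcp_rot: [0.901, 1.375, -0.904]
wrist_force: [-0.7, -0.4, -0.1]
width: 0.6
```

```bash
python3 - <<'E'
from h import *
st,im=snap('wrist','w1'); print(st['time'],st['tool_pos'],R.from_rotvec(st['tcp_rot']).as_matrix().round(3),st['wrist_force'],st['width'])
print(proj('wrist',[.475,.26,.076],st),proj('wrist',[.475,.26,.03],st))
np.save('st1.npy',np.r_[st['tool_pos'],st['tcp_rot']])
E
```

```text
1.5 [0.47419156 0.26088726 0.17070585] [[-0.001  0.917  0.399]
 [-0.002  0.399 -0.917]
 [-1.    -0.001  0.001]] [-0.70265975 -0.44177876 -0.05476853] 0.6004511535358495
[280.11422241 212.66428144] [280.30366036 196.68077115]
```

View pics/w1.png

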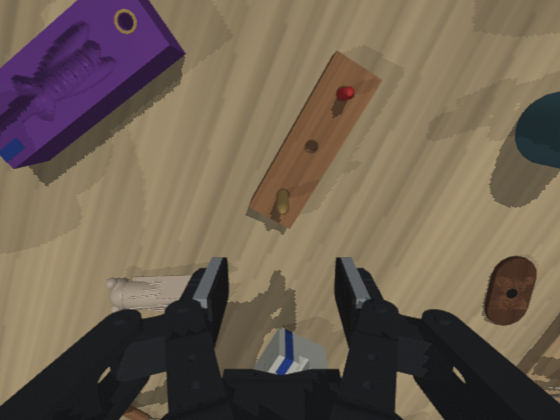

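The wrist view shows the brass dowel at about (282,188–214), within a few pixels of the prediction, and the red one at (346,92). I'll refine the position by colour.

```bash
python3 - <<'E'
from h import *
a=np.load('st1.npy'); st=dict(tool_pos=a[:3],tcp_rot=a[3:])
im=cv2.imread('pics/w1.png'); hsv=cv2.cvtColor(im,cv2.COLOR_BGR2HSV)
print(hsv[201,282],hsv[207,282],hsv[195,266],hsv[175,296])
roi=np.zeros(im.shape[:2],bool); roi[180:225,268:298]=1
m=((hsv[...,0]>=17)&(hsv[...,0]<32)&(hsv[...,1]>95)&roi).astype(np.uint8)
for r in m[182:222,268:298]: print(''.join('.#'[v] for v in r))
E
```

```text
[ 20 130  96] [ 19 132 120] [ 14 130 124] [ 14 128 118]
..............................
..............................
..............................
..............................
..............................
..............................
..............................
..............##..............
...........########...........
..........#########...........
..........##########..........
..........##########..........
.........###########..........
.........############.........
.........############.........
.........############.........
.........###########..........
.........###########..........
.........###########..........
.........############.........
.........############.........
.........############.........
.........############.........
.........############.........
.........############.........
.........############.........
.........############.........
.........############.........
.........############.........
.........###########..........
..........#########...........
............######............
..............##..............
..............................
..............................
..............................
..............................
..............................
..............................
..............................
```

Request:
jog_arm(
  rows=[
    [0.03,0.0026,0,0,0,0,50],
    [0.07,0.0026,0,0,0,0,45],
    [0.11,0.0026,0,0,0,0,45],
    [0.131,0.0026,0,0,0,0,45],
    [0.131,0.0026,0,0,0,0,45],
    [0.131,0.0026,0,0,0,0,45],
    [0.131,0.0026,0,0,0,0,0],
    [0.131,0.0026,0,0,0,0,0],
    [0.131,0.0026,0,0,0,0,0],
    [0.131,0.0026,0,0,0,0,0],
    [0.131,0.0026,0,0,0,0,0],
    [0.131,0.0026,0,0,0,0,0],
    [0.131,0.0026,0,0,0,0,0],
    [0.131,0.0026,0,0,0,0,0],
  ],
  force=40,
)

```text
time: 2.95
tool_pos: [0.4765, 0.2617, 0.0416]
tcp_rot: [0.901, 1.375, -0.904]
wrist_force: [-4.0, -1.8, 6.1]
width: 0.103
```

Request:
jog_arm(
  rows=[
    [-0.02,0,0,0,0,0,0],
    [-0.045,0,0,0,0,0,0],
    [-0.08,0,0,0,0,0,0],
    [-0.11,-0.005,0.03,0,0,0,0],
    [-0.123,-0.0134,0.08,0,0,0,0],
    [-0.123,-0.021,0.13,0,0,0,0],
    [-0.123,-0.03,0.18,0,0,0,0],
    [-0.123,-0.038,0.23,0,0,0,0],
    [-0.123,-0.046,0.275,0,0,0,0],
    [-0.123,-0.05,0.3,0,0,0,0],
    [-0.123,-0.0517,0.313,0,0,0,0],
    [-0.123,-0.0517,0.313,0,0,0,0],
    [-0.123,-0.0517,0.313,0,0,0,0],
    [-0.123,-0.0517,0.313,0,0,0,0],
  ],
)

```text
time: 4.35
tool_pos: [0.5535, -0.0444, 0.165]
tcp_rot: [0.9, 1.376, -0.902]
wrist_force: [-0.6, -0.0, 0.1]
width: 0.098
```

```bash
python3 - <<'E'
from h import *
st,im=snap('wrist','w2'); print(st['time'],st['tool_pos'],st['wrist_force'],st['width'])
np.save('st2.npy',np.r_[st['tool_pos'],st['tcp_rot']])
print(proj('wrist',[.5537,-.0461,.044],st))
E
```

```text
4.35 [ 0.55350865 -0.04435573  0.16499491] [-6.29181044e-01 -5.05139134e-04  1.24588662e-01] 0.09770776261059479
[279.12153982 203.614681  ]
```

View pics/w2.png

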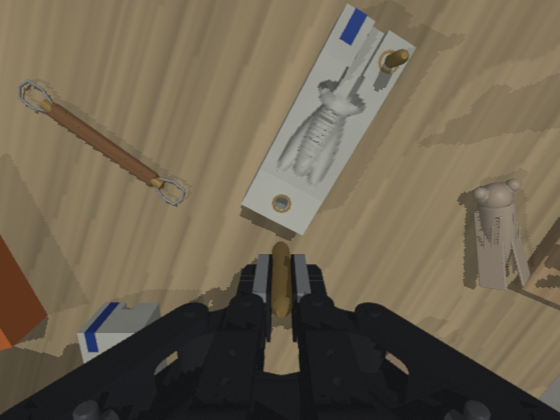

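The wrist view shows the held dowel at about (282,243–318), upright. The empty hole is at (282,203), the fixed pin's foot is near (388,62), and the blue mark is at (353,26). I'll measure these now.

```bash
python3 - <<'E'
from h import *
a=np.load('st2.npy'); st=dict(tool_pos=a[:3],tcp_rot=a[3:]); Rm=R.from_rotvec(a[3:]).as_matrix()
im=cv2.imread('pics/w2.png'); hsv=cv2.cvtColor(im,cv2.COLOR_BGR2HSV)
m=((hsv[...,1]>70)).astype(np.uint8)
print('hole'); 
for r in m[190:218,266:298]: print(''.join('.#'[v] for v in r))
mb=((hsv[...,0]>=17)&(hsv[...,0]<32)&(hsv[...,1]>90)).astype(np.uint8)
print('dowel')
for r in mb[236:322:3,262:302]: print(''.join('.#'[v] for v in r))
for zo in(-.003,0,.003): print('foot axis proj, zoff',zo,[proj('wrist',st['tool_pos']+Rm@np.array([x,0,zo]),st).round(1) for x in(.0296,.0226,0,-.0344)])
cv2.imwrite('pics/c2.png',np.hstack([cv2.resize(im[40:90,360:420],(480,400),interpolation=cv2.INTER_CUBIC),cv2.resize(im[185:225,262:302],(400,400))[:,:320]]))
# white face
w=((hsv[...,1]<40)&(hsv[...,2]>95)).astype(np.uint8); w[235:]=0;w[:,:240]=0;w[:,420:]=0
c=max(cv2.findContours(cv2.morphologyEx(w,cv2.MORPH_CLOSE,np.ones((9,9))),cv2.RETR_EXTERNAL,cv2.CHAIN_APPROX_NONE)[0],key=cv2.contourArea)
P=np.array([onz('wrist',p[0],.044,st)[:2] for p in c],np.float32)*1000
r=cv2.minAreaRect(P);print('face',r)
print('hole',onz('wrist',(282,203.5),.044,st),'pin',onz('wrist',(388,62),.044,st),st['tool_pos'])
E
```

```text
hole
................................
................................
................................
................................
..............##................
...........#########............
..........###########...........
.........####.....####..........
........####........####........
.......####..........###........
.......###............##........
.......##.............###.......
......###..............##.......
......###..............##.......
......###..............##.......
......###..............##.......
.......##.............##........
.......###............##........
.......####..........###........
........####.......####.........
.........#############..........
...........##########...........
..............####..............
................................
................................
................................
................................
................................
dowel
........................................
........................................
...............#######..................
............##############..............
.
[... 906 characters left out ...]
........##############.............
.................######.................
........................................
foot axis proj, zoff -0.003 [array([278.9, 241.5]), array([278.9, 246.6]), array([278.6, 265.8]), array([278. , 307.7])]
foot axis proj, zoff 0 [array([279. , 246.3]), array([278.9, 251.5]), array([278.6, 271.3]), array([278. , 314.3])]
foot axis proj, zoff 0.003 [array([279. , 251.1]), array([278.9, 256.4]), array([278.6, 276.7]), array([278. , 320.9])]
face ((560.6771240234375, 23.41729736328125), (171.68380737304688, 61.14230728149414), 85.26525115966797)
hole [ 0.5558971  -0.04503122  0.044     ] pin [0.58424625 0.08739842 0.044     ] [ 0.55350865 -0.04435573  0.16499491]
```

View pics/c2.png

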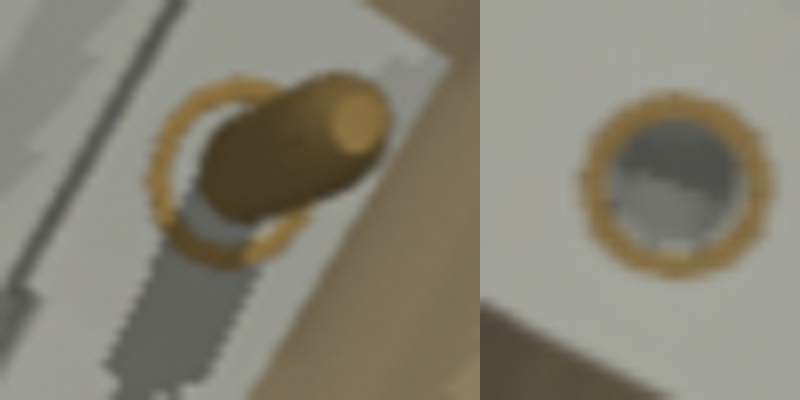

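Request:
jog_arm(
  rows=[
    [0.03,0.0002,0.0012,0,0,0,0],
    [0.06,0.0002,0.0012,0,0,0,0],
    [0.08,0.0002,0.0012,0,0,0,0],
    [0.084,0.0002,0.0012,0,0,0,0],
    [0.084,0.0002,0.0012,0,0,0,0],
    [0.088,0.0002,0.0012,0,0,0,0],
    [0.091,0.0002,0.0012,0,0,0,0],
    [0.094,0.0002,0.0012,0,0,0,0],
    [0.097,0.0002,0.0012,0,0,0,0],
    [0.097,0.0002,0.0012,0,0,0,0],
    [0.097,0.0002,0.0012,0,0,0,0],
  ],
)

```text
time: 5.5
tool_pos: [0.554, -0.0455, 0.0679]
tcp_rot: [0.9, 1.376, -0.902]
wrist_force: [-0.3, -0.1, -0.3]
width: 0.1
```

Request:
jog_arm(
  rows=[
    [0.003,0,0,0,0,0,0],
    [0.006,0,0,0,0,0,0],
    [0.009,0,0,0,0,0,0],
    [0.0115,0,0,0,0,0,0],
    [0.014,0,0,0,0,0,0],
    [0.014,0,0,0,0,0,0],
    [0.014,0,0,0,0,0,0],
  ],
)

```text
time: 6.2
tool_pos: [0.554, -0.0455, 0.0538]
tcp_rot: [0.9, 1.377, -0.902]
wrist_force: [-0.0, 0.0, -1.1]
width: 0.098
```

Request:
jog_arm(
  rows=[
    [0,0,0,0,0,0,40],
    [0,0,0,0,0,0,40],
    [0,0,0,0,0,0,40],
    [0,0,0,0,0,0,40],
    [0,0,0,0,0,0,40],
    [-0.03,0,0,0,0,0,40],
    [-0.07,0,0,0,0,0,60],
    [-0.11,0,0,0,0,0,100],
    [-0.12,0,0,0,0,0,100],
    [-0.12,0,0,0,0,0,100],
    [-0.12,0,0,0,0,0,100],
  ],
)

```text
time: 7.3
tool_pos: [0.5533, -0.0453, 0.1727]
tcp_rot: [0.9, 1.378, -0.903]
wrist_force: [-0.7, -0.2, -0.4]
width: 1.002
```

```bash
python3 - <<'E'
from h import *
st,im=snap('wrist','w3'); print(st['time'],st['tool_pos'],st['wrist_force'],st['width'])
np.save('st3.npy',np.r_[st['tool_pos'],st['tcp_rot']])
sd=imaging.read_camera('side')
cv2.imwrite('pics/m3.png',np.hstack([cv2.resize(im[20:240,230:440],(420,440)),cv2.resize(sd[170:255,230:310],(370,440),interpolation=cv2.INTER_CUBIC)]))
E
```

```text
7.3 [ 0.55331195 -0.04530648  0.1727046 ] [-0.65862124 -0.15835835 -0.43537996] 1.0021339967253955
```

View pics/m3.png

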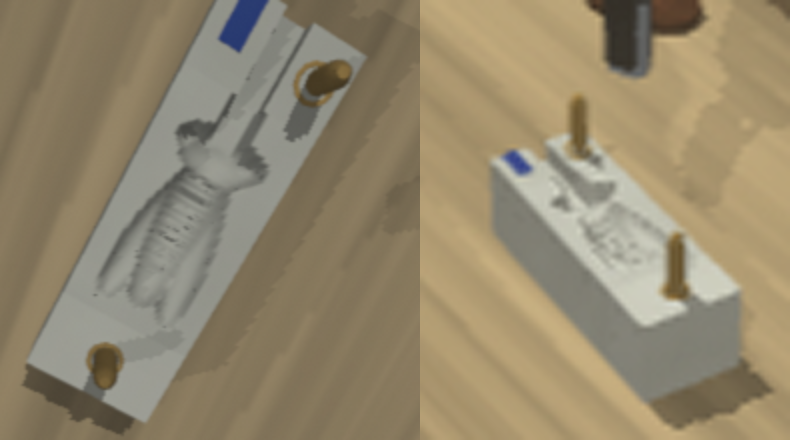

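The mosaic shows the dowel fully seated: in the side view both dowels stand equally proud. The ring centres in the full wrist frame are at (282.5,199) and (387.5,62). Next I'll go above the upper half.

Request:
jog_arm(
  rows=[
    [-0.04,-0.03,0.04,0,0,0,100],
    [-0.057,-0.165,0.2135,0,0,0,100],
    [-0.057,-0.165,0.2135,0,0,0,100],
    [-0.057,-0.165,0.2135,0,0,0,100],
    [-0.057,-0.165,0.2135,0,0,0,100],
    [-0.057,-0.165,0.2135,0,0,0,100],
    [-0.057,-0.165,0.2135,0,0,0,100],
    [-0.057,-0.165,0.2135,0,0,0,100],
    [-0.057,-0.165,0.2135,0,0,0,100],
    [-0.057,-0.165,0.2135,0,0,0,100],
    [-0.057,-0.165,0.2135,0,0,0,100],
  ],
)

```text
time: 8.5
tool_pos: [0.4872, -0.3055, 0.2285]
tcp_rot: [0.898, 1.382, -0.903]
wrist_force: [-0.3, -0.1, -0.7]
width: 1.0
```

```bash
python3 - <<'E'
from h import *
st,im=snap('wrist','w4'); print(st['time'],st['tool_pos'],R.from_rotvec(st['tcp_rot']).as_matrix().round(4).tolist(),st['wrist_force'])
np.save('st4.npy',np.r_[st['tool_pos'],st['tcp_rot']])
for p in([.5*0+.4655,-.2372],[.5142,-.3692]): print(proj('wrist',p+[.05],st))
E
```

```text
8.5 [ 0.48715673 -0.30554556  0.22847529] [[-0.0058, 0.9158, 0.4015], [0.0001, 0.4015, -0.9158], [-1.0, -0.0053, -0.0024]] [-0.33077889 -0.08910308 -0.66039288]
[288.70340296 113.14682387]
[280.02434252 248.66628524]
```

View pics/w4.png

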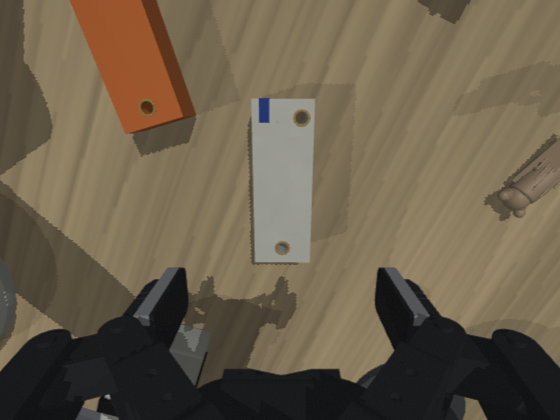

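The wrist view shows the upper half upright at about (283,180), with its mark at (264,110) top left and its holes at (302,118) and (282.5,248). The orange block is 60 mm or more to the left.

```bash
cat >> h.py <<'E'
def frame(g,t):
    d=(g-t)[:2]; l=np.array([.018,.1355]); yaw=np.arctan2(d[1],d[0])-np.arctan2(l[1],l[0])
    Rm=np.array([[np.cos(yaw),-np.sin(yaw)],[np.sin(yaw),np.cos(yaw)]])
    return np.degrees(yaw),(g+t)[:2]/2-Rm@np.array([.009,-.00025]),np.linalg.norm(d)
E
python3 - <<'E'
from h import *
a=np.load('st4.npy'); st=dict(tool_pos=a[:3],tcp_rot=a[3:]); Rm=R.from_rotvec(a[3:]).as_matrix()
im=cv2.imread('pics/w4.png'); hsv=cv2.cvtColor(im,cv2.COLOR_BGR2HSV)
def ring(u,v,h=11):
    m=(hsv[v-h:v+h+1,u-h:u+h+1,1]>60).astype(np.uint8)
    c=max(cv2.findContours(m,cv2.RETR_EXTERNAL,cv2.CHAIN_APPROX_NONE)[0],key=cv2.contourArea)
    (x,y),r=cv2.minEnclosingCircle(c); return (x+u-h,y+v-h),r
(gp,r1),(tp,r2)=ring(302,118),ring(282,248); print(gp,r1,tp,r2)
yaw,c,L=frame(onz('wrist',gp,.05,st),onz('wrist',tp,.05,st)); print('upper',yaw,c,L)
d=np.r_[c,0.025]-st['tool_pos']; print('in tool',Rm.T@d,'tool y ang',np.degrees(np.arctan2(Rm[1,1],Rm[0,1])))
for f,g,t in(('st2',(389.2,61.6),(281,203)),('st3',(387.5,62),(282.5,199))):
    a=np.load(f+'.npy'); s=dict(tool_pos=a[:3],tcp_rot=a[3:]); print('lower',frame(onz('wrist',g,.044,s),onz('wrist',t,.044,s)),onz('wrist',t,.044,s))
s=monitor.read_state(); print(s['tcp_rot'],s['tool_pos'],s['q'])
E
```

```text
(301.5, 117.5625) 8.800180435180664 (282.0, 248.0) 7.280210018157959
upper 23.472656162631935 [ 0.4887273 -0.3051601] 0.1368728865918634
in tool [0.20346282 0.0026653  0.00076457] tool y ang 23.67467326761147
lower (np.float64(-5.142854761150168), array([0.56100074, 0.02256884]), np.float64(0.1363024624728697)) [ 0.55494794 -0.04496822  0.044     ]
lower (np.float64(-5.225355543458348), array([0.56124057, 0.02302116]), np.float64(0.13560867090217482)) [ 0.55516734 -0.04416884  0.044     ]
[ 0.89783247  1.38138061 -0.90296784] [ 0.48720031 -0.30571159  0.22865332] [-0.60174011  0.08089818  1.82172953 -0.00340376  1.24342428 -1.01366544]
```

Request:
jog_arm(
  rows=[
    [0.05,0.0012,0.0008,0.0035,-0.0024,0.0053,100],
    [0.1,0.0012,0.0008,0.0035,-0.0024,0.0053,100],
    [0.14,0.0012,0.0008,0.0035,-0.0024,0.0053,100],
    [0.17,0.0012,0.0008,0.0035,-0.0024,0.0053,100],
    [0.195,0.0012,0.0008,0.0035,-0.0024,0.0053,100],
    [0.21,0.0012,0.0008,0.0035,-0.0024,0.0053,100],
    [0.218,0.0012,0.0008,0.0035,-0.0024,0.0053,100],
    [0.218,0.0012,0.0008,0.0035,-0.0024,0.0053,100],
    [0.218,0.0012,0.0008,0.0035,-0.0024,0.0053,100],
  ],
)

```text
time: 9.45
tool_pos: [0.4885, -0.3066, 0.0119]
tcp_rot: [0.902, 1.373, -0.902]
wrist_force: [0.0, 0.5, 1.1]
width: 1.002
```

Request:
jog_arm(
  rows=[
    [0,0,0,0,0,0,75],
    [0,0,0,0,0,0,72],
    [0,0,0,0,0,0,70],
    [0,0,0,0,0,0,60],
    [0,0,0,0,0,0,50],
    [0,0,0,0,0,0,50],
    [0,0,0,0,0,0,50],
    [0,0,0,0,0,0,50],
  ],
  force=60,
)

```text
time: 10.25
tool_pos: [0.4892, -0.3076, 0.0137]
tcp_rot: [0.901, 1.371, -0.902]
wrist_force: [-2.2, 0.3, 7.5]
width: 0.692
```

```bash
python3 - <<'E'
from h import *
s=monitor.read_state(); print(s['time'],s['tool_pos'],R.from_rotvec(s['tcp_rot']).as_matrix().round(4).tolist(),s['wrist_force'],s['torque'],s['width'])
E
```

```text
10.25 [ 0.48915873 -0.30759222  0.01366971] [[0.0035, 0.9172, 0.3985], [-0.0032, 0.3985, -0.9171], [-1.0, 0.0019, 0.0043]] [-2.21508431  0.32070534  7.46891963] [-0.19034916  0.65302941  0.00477787] 0.6919505468035057
```

Request:
jog_arm(
  rows=[
    [-0.01,0,0,0,0,0,50],
    [-0.03,0,0,0,0.0043,-0.0019,50],
    [-0.06,0,0,0,0.0043,-0.0019,50],
    [-0.095,0,0,0,0.0043,-0.0019,50],
    [-0.13,0,0,0,0.0043,-0.0019,50],
    [-0.145,0,0,0,0.0043,-0.0019,50],
    [-0.145,0,0,0,0.0043,-0.0019,50],
    [-0.145,0,0,0,0.0043,-0.0019,50],
    [-0.145,0,0,0,0.0043,-0.0019,50],
  ],
)

```text
time: 11.15
tool_pos: [0.4869, -0.3059, 0.1557]
tcp_rot: [0.903, 1.381, -0.903]
wrist_force: [-0.9, 0.5, -5.5]
width: 0.69
```

```bash
python3 - <<'E'
from h import *
st,im=snap('wrist','w5'); s=st; print(s['time'],s['tool_pos'],R.from_rotvec(s['tcp_rot']).as_matrix().round(4).tolist(),s['wrist_force'],s['torque'],s['width'])
np.save('st5.npy',np.r_[st['tool_pos'],st['tcp_rot']])
Rm=R.from_rotvec(s['tcp_rot']).as_matrix()
for dz in(0,-.003): print(proj('wrist',s['tool_pos']+Rm@np.array([-.0363,.018,-.0675+dz]),s))
E
```

```text
11.15 [ 0.48689367 -0.30590307  0.15568812] [[-0.0042, 0.9171, 0.3985], [0.003, 0.3985, -0.9171], [-1.0, -0.0027, -0.0044]] [-0.90199788  0.47872721 -5.45477292] [ 0.02986351  0.04879978 -0.0219542 ] 0.6898930267790593
[333.51268364 137.68865614]
[333.97314543 128.05382085]
```

View pics/w5.png

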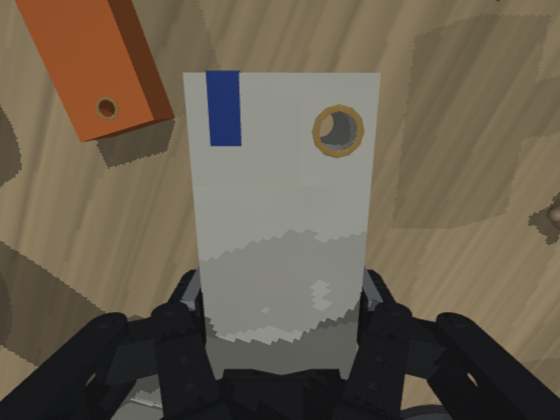

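The wrist view shows the block held square: gate edge at row 72, columns 184–380, and its ring at (338,131). That puts the block centre about 2.2 mm towards the gate from the tool axis. I'll carry it over the lower half now.

Request:
jog_arm(
  rows=[
    [0.002,0.01,-0.013,0.03,0,0,50],
    [0.004,0.03,-0.041,0.08,0,0,50],
    [0.006,0.055,-0.075,0.14,0,0,50],
    [0.008,0.08,-0.11,0.2,0,0,50],
    [0.01,0.105,-0.144,0.27,0,0,50],
    [0.012,0.13,-0.178,0.33,-0.004,0.002,50],
    [0.014,0.152,-0.208,0.39,-0.0044,0.0027,50],
    [0.016,0.172,-0.236,0.44,-0.0044,0.0027,50],
    [0.0164,0.186,-0.255,0.475,-0.0044,0.0027,50],
    [0.0164,0.194,-0.266,0.495,-0.0044,0.0027,50],
    [0.0164,0.1968,-0.2698,0.501,-0.0044,0.0027,50],
    [0.0164,0.1968,-0.2698,0.501,-0.0044,0.0027,50],
    [0.0164,0.1968,-0.2698,0.501,-0.0044,0.0027,50],
    [0.0164,0.1968,-0.2698,0.501,-0.0044,0.0027,50],
  ],
)

```text
time: 12.6
tool_pos: [0.5596, 0.019, 0.1396]
tcp_rot: [1.275, 1.164, -1.278]
wrist_force: [-0.3, -0.4, -5.0]
width: 0.693
```

```bash
cat > rel.py <<'E'
from h import *
s=monitor.read_state(); Rm=R.from_rotvec(s['tcp_rot']).as_matrix()
print(s['time'],s['tool_pos'],Rm.round(4).tolist(),s['wrist_force'],s['torque'],s['width'])
print('yaw',np.degrees(np.arctan2(Rm[1,1],Rm[0,1])))
d=np.array([.5599,.0200,s['tool_pos'][2]])-s['tool_pos']; print('tool shift',Rm.T@d,'down->',Rm.T@[0,0,-1])
Rt=R.from_matrix(np.array([[0,np.cos(y:=np.radians(-5.2)),np.sin(y)],[0,np.sin(y),-np.cos(y)],[-1,0,0]]))
print('turn',(R.from_matrix(Rm).inv()*Rt).as_rotvec())
E
python3 rel.py
```

```text
12.6 [0.55955537 0.0190354  0.13960991] [[-0.0016, 0.9958, -0.0918], [-0.0012, -0.0918, -0.9958], [-1.0, -0.0014, 0.0013]] [-0.25822607 -0.41961917 -5.04199476] [-0.00605917 -0.00695663  0.03023958] 0.6925009104050773
yaw -5.267701501776348
tool shift [-1.70152917e-06  2.54616412e-04 -9.92166657e-04] down-> [ 0.99999806  0.00144142 -0.00134505]
turn [-0.00118064  0.0013442   0.00144221]
```

Request:
jog_arm(
  rows=[
    [0.015,0.0003,-0.001,-0.0012,0.0013,0.0014,50],
    [0.03,0.0003,-0.001,-0.0012,0.0013,0.0014,50],
    [0.04,0.0003,-0.001,-0.0012,0.0013,0.0014,50],
    [0.046,0.0003,-0.001,-0.0012,0.0013,0.0014,50],
    [0.046,0.0003,-0.001,-0.0012,0.0013,0.0014,50],
    [0.046,0.0003,-0.001,-0.0012,0.0013,0.0014,50],
    [0.046,0.0003,-0.001,-0.0012,0.0013,0.0014,50],
  ],
)

```text
time: 13.3
tool_pos: [0.5606, 0.02, 0.0943]
tcp_rot: [1.276, 1.164, -1.275]
wrist_force: [-0.7, -0.3, -5.1]
width: 0.693
```

```bash
python3 rel.py; python3 - <<'E'
from h import *
st,im=snap('side','s6'); cv2.imwrite('pics/m6.png',cv2.resize(im[130:280,200:340],(700,600)[::1] if 0 else (560,600),interpolation=cv2.INTER_CUBIC))
E
```

```text
13.3 [0.56060954 0.01997041 0.09428183] [[0.0014, 0.9959, -0.0905], [-0.0001, -0.0905, -0.9959], [-1.0, 0.0014, -0.0001]] [-0.67508228 -0.28595921 -5.13055411] [ 0.01745334 -0.02164529 -0.00930533] 0.6932075309028723
yaw -5.1942825275227245
tool shift [-9.63812302e-07 -7.09302497e-04  3.47644218e-05] down-> [ 9.99999079e-01 -1.35563151e-03  6.49687380e-05]
turn [ 9.98327412e-05 -6.50364261e-05 -1.35562868e-03]
```

View pics/m6.png

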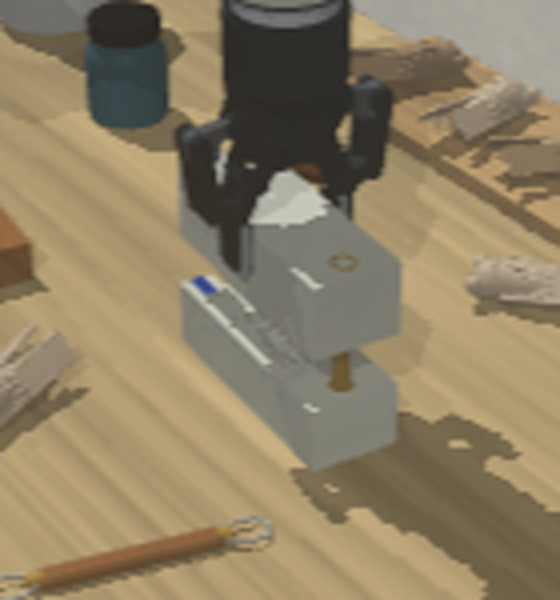

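The side view shows the upper half squarely above the lower one, tail dowel under its hole and blue marks at the same end. I'll descend gently.

Request:
jog_arm(
  rows=[
    [0.002,-0.0007,0,0,0,-0.0013,50],
    [0.004,-0.0007,0,0,0,-0.0013,50],
    [0.0065,-0.0007,0,0,0,-0.0013,50],
    [0.009,-0.0007,0,0,0,-0.0013,50],
    [0.0115,-0.0007,0,0,0,-0.0013,50],
    [0.014,-0.0007,0,0,0,-0.0013,50],
    [0.014,-0.0007,0,0,0,-0.0013,50],
  ],
)

```text
time: 14.05
tool_pos: [0.5594, 0.02, 0.0797]
tcp_rot: [1.275, 1.166, -1.276]
wrist_force: [-1.7, -0.1, -5.2]
width: 0.695
```

```bash
python3 rel.py
```

```text
14.05 [0.55944345 0.02003106 0.07971989] [[-0.001, 0.9959, -0.0905], [0.0001, -0.0905, -0.9959], [-1.0, -0.001, 0.0]] [-1.68823066 -0.14097841 -5.22692527] [ 0.07208964 -0.01304878 -0.01269458] 0.6948689986780692
yaw -5.193888570983885
tool shift [-4.53791420e-07  4.57489624e-04 -1.03959279e-05] down-> [ 9.99999508e-01  9.91294344e-04 -2.73491397e-05]
turn [1.06678105e-04 2.74020189e-05 9.91293046e-04]
```

Request:
jog_arm(
  rows=[
    [0.003,0.0003,0,0,0,0.0008,50],
    [0.006,0.0003,0,0,0,0.0008,50],
    [0.009,0.0003,0,0,0,0.0008,50],
    [0.012,0.0003,0,0,0,0.0008,50],
    [0.015,0.0003,0,0,0,0.0008,50],
    [0.018,0.0003,0,0,0,0.0008,50],
    [0.018,0.0003,0,0,0,0.0008,50],
  ],
)

```text
time: 14.75
tool_pos: [0.5593, 0.02, 0.0611]
tcp_rot: [1.275, 1.166, -1.277]
wrist_force: [0.1, -0.1, -5.0]
width: 0.697
```

```bash
python3 rel.py
```

```text
14.75 [0.55928947 0.020037   0.06112061] [[-0.0012, 0.9959, -0.0905], [-0.0, -0.0905, -0.9959], [-1.0, -0.0012, 0.0001]] [ 0.09849217 -0.08949585 -5.00494114] [-0.02069408  0.00586314 -0.01315773] 0.6973831581707749
yaw -5.192253243269569
tool shift [-7.37315012e-07  6.11374985e-04 -1.84034419e-05] down-> [ 9.99999271e-01  1.20261779e-03 -1.12155065e-04]
turn [0.00013527 0.00011224 0.00120261]
```

Free so far. Contact is expected around 3 mm lower, so I'll go in small steps.

Request:
jog_arm(
  rows=[
    [0.001,0,0,0,0,0,50],
    [0.002,0,0,0,0,0,50],
    [0.0025,0,0,0,0,0,50],
    [0.003,0,0,0,0,0,50],
    [0.003,0,0,0,0,0,50],
    [0.003,0,0,0,0,0,50],
  ],
)

```text
time: 15.35
tool_pos: [0.5593, 0.02, 0.0582]
tcp_rot: [1.275, 1.166, -1.277]
wrist_force: [-0.2, 0.3, -5.7]
width: 0.693
```

Request:
jog_arm(
  rows=[
    [0.0005,0,0,0,0,0,50],
    [0.001,0,0,0,0,0,50],
    [0.001,0,0,0,0,0,50],
    [0.001,0,0,0,0,0,50],
  ],
)

```text
time: 15.75
tool_pos: [0.5595, 0.0202, 0.0578]
tcp_rot: [1.275, 1.166, -1.276]
wrist_force: [-2.5, 0.9, 0.6]
width: 0.692
```

Request:
jog_arm(
  rows=[
    [0.0008,0,0,0,0,0,50],
    [0.0012,0,0,0,0,0,50],
    [0.0012,0,0,0,0,0,50],
    [0.0012,0,0,0,0,0,50],
  ],
)

```text
time: 16.15
tool_pos: [0.5596, 0.0201, 0.0577]
tcp_rot: [1.275, 1.165, -1.276]
wrist_force: [-6.2, 0.7, 7.7]
width: 0.686
```

```bash
python3 rel.py
```

```text
16.15 [0.55959251 0.02013091 0.05771584] [[-0.0007, 0.9959, -0.0906], [0.0, -0.0906, -0.9959], [-1.0, -0.0007, 0.0]] [-6.2496992   0.7302296   7.71384483] [-0.22237827  0.78658955 -0.09434807] 0.6863946639229542
yaw -5.1957686251813415
tool shift [-2.20967448e-07  3.18077069e-04  1.02530718e-04] down-> [ 9.99999754e-01  7.01662012e-04 -2.16052606e-05]
turn [7.38589992e-05 2.16311744e-05 7.01661272e-04]
```

Request:
jog_arm(
  rows=[
    [0.0013,-0.0002,0,0,0,0,50],
    [0.0013,-0.0002,0,0,0,0,50],
    [0.0013,-0.0002,0,0,0,0,50],
    [0.0013,-0.0002,0,0,0,0,50],
    [0.0013,-0.0002,0,0,0,0,50],
    [0.0013,-0.0002,0,0,0,0,50],
  ],
)

```text
time: 16.75
tool_pos: [0.5596, 0.0201, 0.0577]
tcp_rot: [1.275, 1.165, -1.276]
wrist_force: [-4.8, 1.1, 8.8]
width: 0.695
```

```bash
python3 rel.py; python3 - <<'E'
from h import *
st,im=snap('side','s7'); cv2.imwrite('pics/m7.png',cv2.resize(im[130:280,200:340],(560,600),interpolation=cv2.INTER_CUBIC))
for i in range(4): print(monitor.read_state()['wrist_force']); imaging.read_camera('side')
E
```

```text
16.75 [0.55956296 0.02014996 0.05772839] [[-0.0005, 0.9959, -0.0905], [-0.0, -0.0905, -0.9959], [-1.0, -0.0005, 0.0001]] [-4.75913087  1.11988112  8.79665073] [-0.24018244  0.82236222 -0.13837047] 0.6949520503643382
yaw -5.193092956272411
tool shift [-1.50526422e-07  3.49230622e-04  1.18840118e-04] down-> [ 9.99999892e-01  4.58136495e-04 -7.96775297e-05]
turn [1.20568904e-04 7.97051510e-05 4.58131707e-04]
[-5.26561209  0.68519908  7.85071016]
[-5.05552164  1.7374108   8.07463135]
[-5.05138001  1.46946437  7.6755946 ]
[-6.46418543  0.80330175  7.55378668]
```

View pics/m7.png

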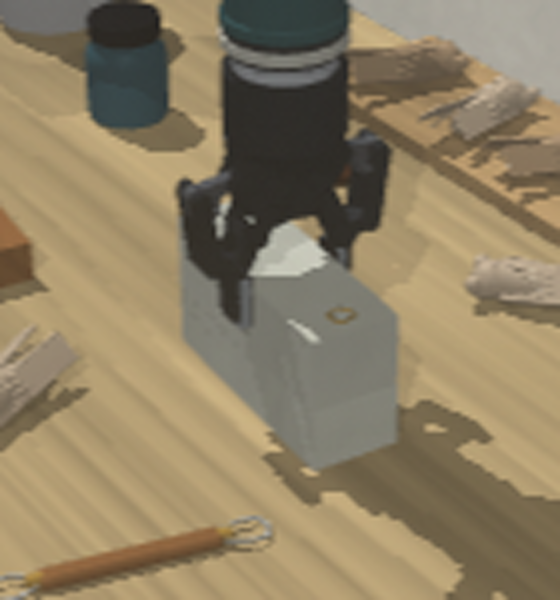

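Request:
jog_arm(
  rows=[
    [0.0015,-0.0003,0,0,0,0,50],
    [0.0015,-0.0003,0,0,0,0,50],
    [0.0015,-0.0003,0,0,0,0,50],
    [0.0015,-0.0003,0,0,0,0,50],
    [0.0015,-0.0003,0,0,0,0,50],
    [0.0015,-0.0003,0,0,0,0,50],
    [0.0015,-0.0003,0,0,0,0,50],
    [0.0015,-0.0003,0,0,0,0,50],
  ],
)

```text
time: 17.8
tool_pos: [0.5595, 0.0201, 0.0577]
tcp_rot: [1.276, 1.165, -1.276]
wrist_force: [-6.1, 0.8, 8.6]
width: 0.692
```

```bash
python3 rel.py; python3 - <<'E'
from h import *
for i in range(8): print(monitor.read_state()['wrist_force'].round(1)); imaging.read_camera('side')
E
```

```text
17.8 [0.55953295 0.02014092 0.05770421] [[-0.0001, 0.9959, -0.0905], [-0.0001, -0.0905, -0.9959], [-1.0, -0.0001, 0.0001]] [-6.12232414  0.80826178  8.58512649] [-0.21677036  0.90681007 -0.14759139] 0.6915496814928305
yaw -5.193257996493033
tool shift [-8.16829151e-09  3.78294000e-04  1.07116823e-04] down-> [ 9.99999990e-01  5.89653903e-05 -1.31986382e-04]
turn [1.17674050e-04 1.31989852e-04 5.89576248e-05]
[-6.1  0.8  8.6]
[-5.   0.2  8.5]
[-5.8  0.8  9. ]
[-5.4  1.7  8.2]
[-5.9  1.3  8.1]
[-5.2  0.9  9.1]
[-5.6  0.6  7.9]
[-5.5  0.9  8.6]
```

Request:
jog_arm(
  rows=[
    [0.0017,-0.0005,0,0,0,0,50],
    [0.0017,-0.0005,0,0,0,0,50],
    [0.0017,-0.0005,0,0,0,0,50],
    [0.0017,-0.0005,0,0,0,0,50],
    [0.0017,-0.0005,0,0,0,0,50],
    [0.0017,-0.0005,0,0,0,0,50],
  ],
)

```text
time: 18.8
tool_pos: [0.5595, 0.0201, 0.0576]
tcp_rot: [1.276, 1.164, -1.275]
wrist_force: [-5.7, 0.0, 9.4]
width: 0.693
```

```bash
python3 - <<'E'
from h import *
for i in range(8): print(monitor.read_state()['wrist_force'].round(1)); imaging.read_camera('side')
s=monitor.read_state(); print(s['tool_pos'],s['width'],s['time'])
E
```

```text
[-5.7  0.   9.4]
[-5.6  0.8  8.7]
[-6.6  0.8  8.8]
[-5.   1.9  8.4]
[-6.3  1.2  9.8]
[-5.7  1.3  9.9]
[-4.7  0.9  8.6]
[-5.9  0.1  8.4]
[0.55947806 0.02015413 0.05768444] 0.6931724070235318 19.2
```

```bash
python3 -c "
from workcell import finish_job
print(finish_job())"
```

```text
the job is handed in; nothing more can be done
None
```

The mould is closed and the job is handed in, with the arm still gripping the upper half and pressing it down. It took about 19 s of the 58 s allowed.

- **Dowel:** The loose brass dowel went into the empty hole of the lower half with no side force. In the pictures it stands as proud as the fixed dowel.
- **Closing:** I fitted the upper half over both dowels with the blue marks at the same end. Nothing touched until the faces met, at the height expected for a closed mould to within about 0.1 mm. The side view showed the two halves flush, with no gap.
- **Push:** In the last readings the wrist showed 8.4–9.9 N downward, about 9 N on average. That is slightly under 10 N, but the block's own weight of about 5 N also rests on the joint.
- **Side force:** About 5–6 N remained sideways along x, and small corrections did not remove it.
- **Other things:** I did not re-measure the surrounding objects at the end. The arm's path stayed clear of them.

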